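# Clamp the gauge head onto its vacuum port

## Task

One of the two vacuum ports on the bench has a gauge head sitting on its flange. Swing that port's open clamp ring fully shut around the two flanges, then swing its bolt fully home into the slot of the ring's lug to latch it. Leave the open clamp on the empty port where it is.

Things in the scene. Friction and masses are not known exactly. Their poses are not given: they have to be found in the camera images.
- port (a point): Centre, at mid-height of the clamp ring (110 mm over the bench), of the fixed port that has a round grey gauge head (50 mm across, top 55 mm above this point): white foot 130 x 130 mm, two steel flanges 73 mm across on a vertical tube, round them an aluminium ring (outside radius 48 mm, 24 mm tall). z up, x roughly away from the robot, turned up to 0.3 rad. The -y half of the ring is fixed.
- ring_lug (a point): Middle of the slotted lug at the free end of the hinged (+y) half, nearest the robot. Lug 24 mm tall, 10 mm thick in this point's y, 32 mm long in its x (14 mm to -x, 18 mm to +x, into the ring). Its flat outer face, 5 mm to this point's +y, is the one to push. Shut, this point is at x -62, y +9 mm from the port and its axes match the port's.
- ring_half (a joint): Angle in rad of the hinged half of the ring at the gauge head's port: 0 shut round the flanges (hard stop), growing as its lug swings out to port +y, clockwise from above; starts 0.7 to 1.1, ends at 1.3. It turns about a vertical pin at x +52, y 0 mm from the port (port's axes) and stays where it is left; about 1 N at the lug moves it.
- bolt_wing (a point): Middle of the flat steel wing of that clamp's swing bolt: 10 mm thick in this point's x, 38 mm long in its y, 24 mm tall; y points along the bolt, away from its pin, 65 mm away. Between pin and wing: thin rod, then at 34 to 48 mm from the pin a nut 20 mm wide, which catches behind the ring's lug: it passes only when the ring is shut, and then holds it shut.
- swing_bolt (a joint): Angle in rad of that swing bolt: 0 latched, lying in the lug's slot and pointing to port +y (hard stop), growing as it swings out towards the robot, anticlockwise from above; starts 1.3 to 2.0, ends at 2.2. It swings level about a vertical pin on the fixed half at x -62, y -12 mm from the port (port's axes) and stays where it is left; about 1 N moves it.
- spare_tip (a point): Middle of the free-end lug of the open clamp half at the other port, whose flange is empty with nothing on it; same shapes and height. That clamp stays as it is.

How it is judged:
On the way, in this order (a step that is already met when the one before it is completed fails the run):
1. the clamp ring at the port with the gauge head is shut, within 0.17 rad (value of joint ring_half below 0.17 rad), for 0.2 s.
2. then its swing bolt is latched, within 0.17 rad, with the ring still shut (value of joint each of ring_half, swing_bolt below 0.17 rad), for 0.2 s.
At the end, for the whole second after the job is handed in: The hinged half at the gauge head's port and its swing bolt are both within 0.17 rad of fully shut and at rest, and the lug of the empty port's open clamp is within 30 mm of where it started (all of step 2 and velocity of joint ring_half between -0.05 and 0.05 rad/s and velocity of joint swing_bolt between -0.05 and 0.05 rad/s and distance of spare_tip from where it was at the start of the episode below 0.03 m); the robot touches nothing.
It fails at once if the open clamp of the empty port is moved by more than 30 mm at its lug (distance of spare_tip from where it was at the start of the episode above 0.03 m).
It also fails if it takes over 48 s, if anything falls off the work surface, if the arm or the gripper's body presses on something with over 40 N, if the wrist force passes 120 N, or if a joint passes its speed limit or range.

## Robot

A 6-joint arm with a two-finger parallel gripper is mounted at the origin on the work surface. World frame = base frame: x ahead of the robot, y to its left, z up, the work surface at z = 0. Lengths are in m, angles in rad, forces in N, time in s.
With the tool pointing down it reaches from about 0.375 to 0.975 m from the base axis. Payload 3.8 kg.
Tool frame: the origin (TCP) lies midway between the tips of the shut fingers; the grasp point (between the pads) lies 19 mm behind it; z points along the fingers, y is the line along which they close (so a half turn about z gives the same grasp; the last joint's range is limited). The gripper opens to 85 mm and grips with 20 to 120 N. Pads are 22 mm wide; open, the fingers measure 114 mm over their backs; the gripper's body (76 mm by 85 mm) begins 54 mm behind the grasp point. The pads swing forward as they close: fully open they stand 13 mm farther back than shut.
Start: joints at [-1.281, 0.264, 1.604, -0, 1.274, -0.037], TCP at [0.217, -0.639, 0.231] pointing down, gripper open.
Joint ranges: [-2.63, 2.63], [-0.94, 2.18], [0.31, 2.57], [-1.31, 4.45], [0, 2.66], [-2.55, 2.55]. Speed limits (rad/s): [2.57, 2.57, 3.14, 3.14, 3.14, 3.14].

## Interface

Orientations are given as a unit quaternion [x, y, z, w].
In Python, from bench import telemetry, cams, robot gives the robot as it stands.
- The arm moves only by the tool servo_tool, never from a script. Its argument "series" is a list of rows, each a list of 3 entries, a list of its own where there are three numbers: the closure in counts, from 0 (fully open) to 255 (shut), then the shift along the tool's x, y, z in mm, then the turn about the tool's z in degrees. In form: [[fingers, [x, y, z], yaw], ...]. A call has exactly 8 rows; each row shifts and turns the commanded pose from where the row before left it, along the tool's axes as they then stand; what a row does not reach is not made up. A row lasts 1/8 s, in which the tool goes at most 62.5 mm and 10.7 degrees, less where a joint would pass 70% of its speed; a pose out of reach is approached as far as the arm can. A call with a gripper value outside its range is refused whole. The fingers move at their own pace and stop on an object; the grip force is fixed at half the most. Time passes only in rows, so rows that do not move let the fingers close, or fill a call up. It gives the time, the measured TCP pose, the force, the opening and the grip force at its end, in the units of the state.
- telemetry.get_obs(): the state, without advancing time (a new reading comes with each control period).
- cams.capture(name): name is "scene" or "top" or "wrist"; returns the picture (400x640x3 uint8, red, green, blue); there is no depth.
- cams.get_calibration(name): a dict with "mtx" (3x3 intrinsics, pixels), "pose" (4x4, takes a point from camera to world coordinates). Camera axes: x right, y up, looking along -z (the intrinsics and any distortion apply to the point x, -y, -z); pixel columns grow to the right and rows downward; lengths in m; the calibration is good to about 2 mm. The wrist camera is an equidistant fisheye: a pixel r from the principal point sees the ray r / f radians off the axis. A picture is of the moment at which its call begins: read the wrist's pose just before it. get_calibration takes no time and is no camera call; for the wrist camera it gives the pose at the moment of the call.
- robot.job_done(): hands the job in; it is judged then, once.
The state is a dict: "t": time; "joint_pos": joint angles; "qd": joint speeds; "joint_efforts": joint torques, N m; "ee_pos": TCP position; "eef_rot": TCP orientation; "contact_force": force on the tool from outside, world axes, zero at the start; "torque": the same for the moment, N m; "finger_gap": finger opening in m; "grasp_force": force on a finger pad.
Only numpy, scipy, OpenCV 4.12 (cv2) and the standard library are available. Lean on these libraries where they do the work, as an engineer would, in place of code of your own. Each camera call takes 0.05 s, during which the arm holds its last target. There are 200 camera calls.

## Working session

There is one attempt and no reset: what is moved stays moved. The work goes in short steps, Python scripts to look and compute and a tool call to move; the robot and the scene stay as the last step left them, time stands still between calls to the robot, and variables do not carry over. Pictures are saved under pics/ and viewed, at most 10 in all, crops included, and the job is handed in when it is done.

Besides the shell and the picture viewer there is one more tool, called after "Emit:" as name(argument=value, ...), one argument or row to a line, values as JSON. servo_tool: Moves the arm, as the interface text tells. Its arguments: {"type":"object","properties":{"series":{"type":"array"}},"required":["series"]}

```bash
mkdir -p pics; python3 - <<'E'
from bench import telemetry,cams
import cv2,numpy as np
o=telemetry.get_obs();print(o['t'],o['ee_pos'],o['eef_rot'],o['finger_gap'])
for n in('scene','top'):
    im=cams.capture(n);cv2.imwrite(f'pics/{n}0.png',im[:,:,::-1]);c=cams.get_calibration(n);print(n,c['mtx'],c['pose'].round(4) if hasattr(c['pose'],'round') else c['pose'],[k for k in c])
E
```

```text
0.0 [ 0.21650285 -0.63858169  0.22995482] [ 9.86675733e-01  1.62695292e-01 -1.32309654e-04 -1.10546454e-03] 0.08536390847881122
scene [[439.89268853   0.         322.39204494]
 [  0.         439.89268853 196.56809836]
 [  0.           0.           1.        ]] [[-0.8196 -0.4141  0.3961  0.8562]
 [ 0.5728 -0.5733  0.5859  0.4185]
 [-0.0156  0.707   0.707   0.6806]
 [ 0.      0.      0.      1.    ]] ['mtx', 'pose']
top [[392.13639814   0.         328.23265754]
 [  0.         392.13639814 202.34461838]
 [  0.           0.           1.        ]] [[ 0.0055  0.9971 -0.0759  0.526 ]
 [-0.9997  0.0037 -0.0237 -0.0353]
 [-0.0233  0.076   0.9968  0.888 ]
 [ 0.      0.      0.      1.    ]] ['mtx', 'pose']
```

View pics/top0.png

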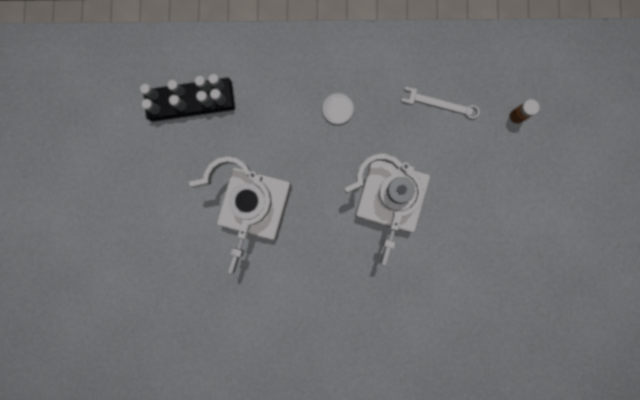

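View pics/scene0.png

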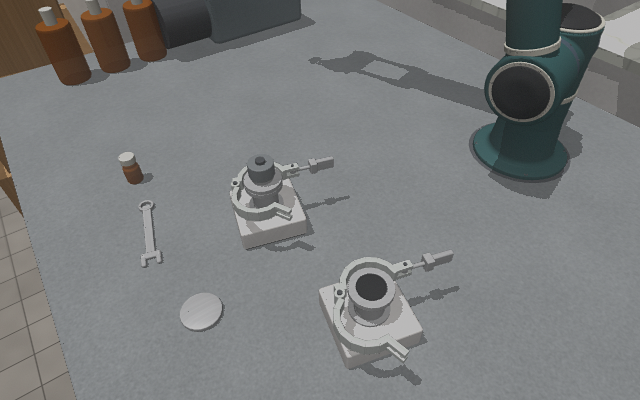

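Top view: the gauge port is the right one, at about (400,192). Its lug is near (353,187) and its bolt wing near (386,257). In the scene view the lug is at (285,212) and the wing at (320,162). I'll enlarge both for more precise pixel positions.

```bash
python3 - <<'E'
import cv2,numpy as np
a=cv2.imread('pics/top0.png')[145:275,335:445];b=cv2.imread('pics/scene0.png')[140:250,220:340]
f=lambda x,s:cv2.resize(cv2.convertScaleAbs(x,alpha=1.3),None,fx=s,fy=s,interpolation=cv2.INTER_CUBIC)
a=f(a,4);b=f(b,3)
o=np.zeros((520,800,3),np.uint8);o[:520,:440]=a;o[:330,440:800]=b
cv2.imwrite('pics/crop1.png',o)
E
```

```text
(no output)
```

View pics/crop1.png

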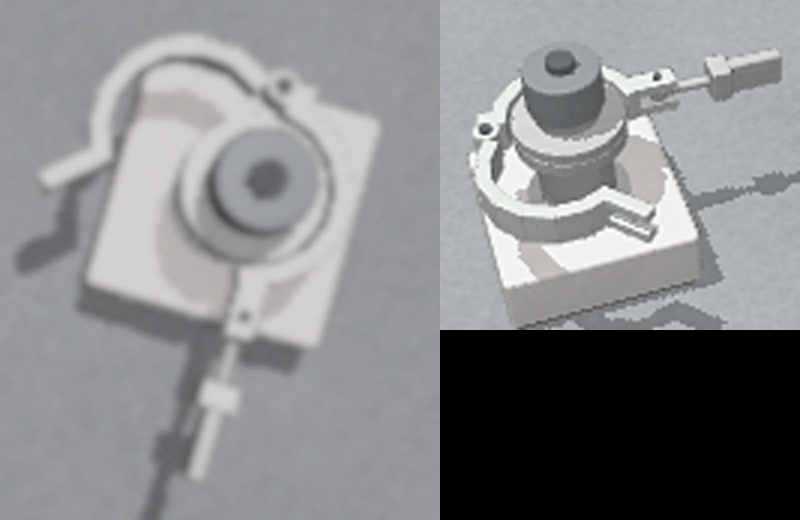

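The crop shows the hinge pin at top (406.2,166.5), the bolt pin at (396,224.2), the wing at (386,256.5) and the lug at (353.7,187.5). In the scene view these are at (235,182.7), (292,165.7), (325.7,162.3) and (284,212.3).

```bash
cat > h.py <<'E'
from bench import telemetry,cams
import numpy as np
def ray(n,p):
    c=cams.get_calibration(n);K=np.array(c['mtx']);T=np.array(c['pose'])
    d=np.linalg.solve(K,[p[0],p[1],1]);d=T[:3,:3]@(d*[1,-1,-1]);return T[:3,3],d/np.linalg.norm(d)
def plane(n,p,z):
    o,d=ray(n,p);return o+d*(z-o[2])/d[2]
def tri(p,q):
    o,d=ray('top',p);a,e=ray('scene',q)
    s=np.linalg.lstsq(np.c_[d,-e],a-o,rcond=None)[0];x=o+s[0]*d;y=a+s[1]*e
    return (x+y)/2,np.linalg.norm(x-y)
E
python3 - <<'E'
from h import *
P=dict(hinge=[(406.2,166.5),(235,182.7)],bpin=[(396,224.2),(292,165.7)],wing=[(386,256.5),(325.7,162.3)],lug=[(353.7,187.5),(284,212.3)])
X={}
for k,(p,q) in P.items():
    x,e=tri(p,q);X[k]=plane('top',p,.122);print(k,x.round(4),round(e,4),X[k].round(4))
h,b,l,w=[X[k][:2] for k in('hinge','bpin','lug','wing')]
v=h-b # port frame: (114,12)
yaw=np.arctan2(v[1],v[0])-np.arctan2(12,114);R=np.array([[np.cos(yaw),-np.sin(yaw)],[np.sin(yaw),np.cos(yaw)]])
port=((h-R@[.052,0])+(b-R@[-.062,-.012]))/2
print(np.linalg.norm(v),'yaw',yaw,'port',port)
L=R.T@(l-h);print('lug rel hinge',L,np.linalg.norm(L), 'ring angle',np.arctan2(.009,-.114)-np.arctan2(L[1],L[0]))
W=R.T@(w-b);print(W,np.linalg.norm(W),'bolt',np.arctan2(W[1],W[0])-np.pi/2)
from scipy.spatial.transform import Rotation as Ro
print(Ro.from_quat(telemetry.get_obs()['eef_rot']).as_matrix().round(3))
E
```

```text
hinge [ 0.6549 -0.1696  0.1225] 0.0012 [ 0.6555 -0.17    0.122 ]
bpin [ 0.5421 -0.1492  0.121 ] 0.0004 [ 0.5422 -0.1491  0.122 ]
wing [ 0.4778 -0.1298  0.1107] 0.0033 [ 0.4798 -0.1294  0.122 ]
lug [ 0.6141 -0.0666  0.1058] 0.0037 [ 0.6138 -0.067   0.122 ]
0.1151846900698153 yaw -0.28665762251120236 port [ 0.60538208 -0.15520343]
lug rel hinge [-0.06918459  0.08695545] 0.11112046571212769 ring angle 0.8199401098218226
[-0.06546946  0.00126983] 0.06548177085316532 bolt 1.5514029961752986
[[ 0.947  0.321 -0.001]
 [ 0.321 -0.947  0.002]
 [ 0.    -0.002 -1.   ]]
```

Triangulation agrees with the stated heights: the port is at (0.605,-0.155), yaw -0.287, ring angle about 0.82 and bolt about 1.55. I'll push with closed fingers. The -x side of the tool shuts the ring, then the +x side swings the bolt, which needs little wrist turning between them.

```bash
cat > plan.py <<'E'
from h import *
from scipy.spatial.transform import Rotation as Ro
port=np.array([.6054,-.1552]);YAW=-.287
rot=lambda a:np.array([[np.cos(a),-np.sin(a)],[np.sin(a),np.cos(a)]])
def ringpose(th,gap,z,dx=-.004,half=.011):   # tool x = lug +y
    p=port+rot(YAW)@([.052,0]+rot(-th)@[-.114+dx,.009+.005+half+gap]);return [*p,z,YAW-th+np.pi/2]
def boltpose(ph,gap,z,along=.070,half=.011): # tool x = bolt +x
    p=port+rot(YAW)@([-.062,-.012]+rot(ph)@[-.005-half-gap,along]);return [*p,z,YAW+ph]
def cur():
    o=telemetry.get_obs();M=Ro.from_quat(o['eef_rot']).as_matrix()
    return [*o['ee_pos'],np.arctan2(M[1,0],M[0,0])]
def rows(ws,start=None):
    c=np.array(start or cur());print('cur',c.round(4))
    for w in ws:
        w=np.array(w);d=rot(-c[3])@(w-c)[:2]
        a=(w[3]-c[3]+np.pi)%(2*np.pi)-np.pi
        n=np.linalg.norm((w-c)[:3])
        print(w.round(3),'tool mm',(d*[1000,-1000]).round(1),round(-(w-c)[2]*1000,1),'turn',round(-np.degrees(a),1),'dist',round(n*1000))
        c=w
E
python3 - <<'E'
from plan import *
rows([ringpose(.82,.015,.23),ringpose(.82,.015,.106)])
E
```

```text
cur [ 0.2165 -0.6386  0.23    0.3269]
[ 0.638 -0.046  0.23   0.464] tool mm [ 589.6 -425.3] 0.0 turn -7.8 dist 727
[ 0.638 -0.046  0.106  0.464] tool mm [ 0. -0.] 124.0 turn -0.0 dist 124
```

Emit:
servo_tool(
  series=[
    [255,[20,-14,0],0],
    [255,[40,-29,0],0],
    [255,[40,-29,0],0],
    [255,[40,-29,0],0],
    [255,[40,-29,0],0],
    [255,[40,-29,0],0],
    [255,[40,-29,0],0],
    [255,[40,-29,0],0],
  ],
)

```text
t: 1.1
ee_pos: [0.4318, -0.3346, 0.2311]
eef_rot: [0.987, 0.163, 0.0, -0.0]
contact_force: [0.2, 0.0, -0.4]
finger_gap: 0.0001
grasp_force: 0.0
```

Emit:
servo_tool(
  series=[
    [255,[40,-29,0],0],
    [255,[40,-29,0],0],
    [255,[40,-29,0],0],
    [255,[40,-29,0],0],
    [255,[40,-29,0],0],
    [255,[40,-29,0],0],
    [255,[40,-29,0],0],
    [255,[0,0,0],-7.8],
  ],
)

```text
t: 2.1
ee_pos: [0.6319, -0.0507, 0.2308]
eef_rot: [0.972, 0.233, 0.0, -0.001]
contact_force: [-1.2, 0.1, -0.5]
finger_gap: 0.0
grasp_force: 0.0
```

```bash
python3 - <<'E'
from plan import *
import cv2
o=telemetry.get_obs();print(o['t'],o['joint_pos'],o['finger_gap'])
im=cams.capture('wrist');cv2.imwrite('pics/w1.png',im[:,:,::-1])
c=cams.get_calibration('wrist');print(c)
rows([ringpose(.82,.015,.23),ringpose(.82,.015,.106)])
E
```

```text
2.1 [-1.20220635e-01  1.87704467e-01  1.69725036e+00  1.53538187e-03
  1.25709440e+00  9.79253739e-01] 3.419425364177153e-05
{'mtx': array([[309.70691629,   0.        , 317.53005756],
       [  0.        , 309.70691629, 196.23548339],
       [  0.        ,   0.        ,   1.        ]]), 'pose': array([[ 0.45808834,  0.85728041,  0.23500081,  0.69000122],
       [-0.88890521,  0.44226848,  0.11935707, -0.02045797],
       [-0.00161098, -0.26356953,  0.96463906,  0.37225795],
       [ 0.        ,  0.        ,  0.        ,  1.        ]])}
cur [ 0.6311 -0.0521  0.2307  0.4748]
[ 0.638 -0.046  0.23   0.464] tool mm [ 8.9 -1.7] 0.7 turn 0.6 dist 9
[ 0.638 -0.046  0.106  0.464] tool mm [ 0. -0.] 124.0 turn -0.0 dist 124
```

View pics/w1.png

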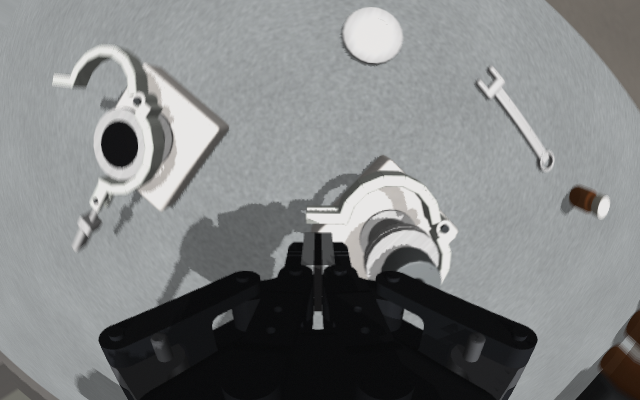

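The wrist view shows the lug at (307–340, 207–222) and the finger tips at (317,245). I'll cast the lug's ray as a check.

```bash
python3 - <<'E'
from plan import *
c=cams.get_calibration('wrist');K=c['mtx'];T=np.array(c['pose'])
def wr(p,z):
    u=np.array([p[0]-K[0,2],p[1]-K[1,2]])/K[0,0];r=np.hypot(*u);d=T[:3,:3]@np.array([np.sin(r)*u[0]/r,-np.sin(r)*u[1]/r,-np.cos(r)]);return (T[:3,3]+d*(z-T[2,3])/d[2])[:2]
for p in((307,208),(338,208)):
    q=rot(-YAW)@(wr(p,.122)-port)-[.052,0];print(rot(.82)@q)   # expect y=.014, x -.128..
h=wr((446,229),.122);print('hinge',h,'expected',port+rot(YAW)@[.052,0])
E
```

```text
[-0.12651311  0.0190991 ]
[-0.10023457  0.01941782]
hinge [ 0.65546319 -0.17085026] expected [ 0.65527307 -0.16991996]
```

The hinge agrees to 1 mm. The lug sits about 5 mm further out, so the ring angle is about 0.86. I'll move further out and descend.

Emit:
servo_tool(
  series=[
    [255,[14,-2,0],2.5],
    [255,[0,0,20],0],
    [255,[0,0,30],0],
    [255,[0,0,30],0],
    [255,[0,0,25],0],
    [255,[0,0,15],0],
    [255,[0,0,5],0],
    [255,[0,0,0],0],
  ],
)

```text
t: 3.15
ee_pos: [0.6428, -0.0474, 0.1064]
eef_rot: [0.978, 0.208, 0.0, 0.0]
contact_force: [0.5, -1.0, -0.1]
finger_gap: 0.0002
grasp_force: 0.0
```

```bash
python3 - <<'E'
from plan import *
rows([ringpose(t,g,.106) for t,g in((.86,.015),(.86,.0),(.7,0),(.54,0),(.38,0),(.22,0),(.1,0),(.04,0),(0,0),(-.02,-.001))])
E
```

```text
cur [ 0.6428 -0.0474  0.1064  0.4191]
[ 0.643 -0.046  0.106  0.424] tool mm [ 1.  -1.2] 0.4 turn -0.3 dist 2
[ 0.63  -0.052  0.106  0.424] tool mm [-15.   0.] -0.0 turn -0.0 dist 15
[ 0.611 -0.058  0.106  0.584] tool mm [-19.1  -2.5] -0.0 turn -9.2 dist 19
[ 0.594 -0.066  0.106  0.744] tool mm [-19.1  -2.5] -0.0 turn -9.2 dist 19
[ 0.578 -0.077  0.106  0.904] tool mm [-19.1  -2.5] -0.0 turn -9.2 dist 19
[ 0.564 -0.091  0.106  1.064] tool mm [-19.1  -2.5] -0.0 turn -9.2 dist 19
[ 0.555 -0.102  0.106  1.184] tool mm [-14.3  -2.1] -0.0 turn -6.9 dist 14
[ 0.552 -0.108  0.106  1.244] tool mm [-7.1 -1.3] -0.0 turn -3.4 dist 7
[ 0.549 -0.113  0.106  1.284] tool mm [-4.7 -0.9] -0.0 turn -2.3 dist 5
[ 0.548 -0.116  0.106  1.304] tool mm [-3.4 -0.5] -0.0 turn -1.1 dist 3
```

Emit:
servo_tool(
  series=[
    [255,[-7,0,0],0],
    [255,[-7,0,0],0],
    [255,[-9.5,-1.2,0],-4.6],
    [255,[-9.5,-1.2,0],-4.6],
    [255,[-9.5,-1.2,0],-4.6],
    [255,[-9.5,-1.2,0],-4.6],
    [255,[-9.5,-1.2,0],-4.6],
    [255,[-9.5,-1.2,0],-4.6],
  ],
)

```text
t: 4.15
ee_pos: [0.5796, -0.0798, 0.107]
eef_rot: [0.9, 0.437, 0.001, -0.0]
contact_force: [1.1, 1.0, 0.7]
finger_gap: -0.0002
grasp_force: 0.7
```

Emit:
servo_tool(
  series=[
    [255,[-9.5,-1.2,0],-4.6],
    [255,[-9.5,-1.2,0],-4.6],
    [255,[-7,-1,0],-3.4],
    [255,[-7,-1,0],-3.4],
    [255,[-4,-0.7,0],-2],
    [255,[-3,-0.5,0],-1.5],
    [255,[-2,0,0],-1],
    [255,[0,0,0],0],
  ],
)

```text
t: 5.15
ee_pos: [0.5542, -0.1134, 0.1065]
eef_rot: [0.808, 0.589, 0.0, 0.0]
contact_force: [-0.4, 0.4, 0.5]
finger_gap: -0.0001
grasp_force: 0.6
```

```bash
python3 - <<'E'
from plan import *
rows([ringpose(t,g,.106) for t,g in((0.04,0),(0,0),(-.02,-.001))]);o=telemetry.get_obs();print(o['contact_force'])
E
```

```text
cur [ 0.5542 -0.1134  0.1065  1.2586]
[ 0.552 -0.108  0.106  1.244] tool mm [ 4.  -4.1] 0.5 turn 0.8 dist 6
[ 0.549 -0.113  0.106  1.284] tool mm [-4.7 -0.9] -0.0 turn -2.3 dist 5
[ 0.548 -0.116  0.106  1.304] tool mm [-3.4 -0.5] -0.0 turn -1.1 dist 3
[-0.39008536  0.44374449  0.50092442]
```

Emit:
servo_tool(
  series=[
    [255,[-1,-2,0],-0.8],
    [255,[-1.5,-1,0],-0.7],
    [255,[-1,0,0],0],
    [255,[-1,0,0],0],
    [255,[0,0,0],0],
    [255,[0,0,0],0],
    [255,[0,0,0],0],
    [255,[0,0,0],0],
  ],
)

```text
t: 6.15
ee_pos: [0.5533, -0.1136, 0.1069]
eef_rot: [0.801, 0.599, 0.004, 0.0]
contact_force: [8.7, 13.3, -3.2]
finger_gap: -0.0
grasp_force: 7.2
```

```bash
python3 - <<'E'
from plan import *
import cv2
rows([ringpose(0,0,.106)]);o=telemetry.get_obs();print(o['contact_force'])
im=cams.capture('wrist');b=cams.capture('top')[145:275,335:445]
out=np.zeros((600,640,3),np.uint8);out[:400]=im;out[400:600,:170]=cv2.resize(b,(170,200),interpolation=cv2.INTER_CUBIC)
cv2.imwrite('pics/w2.png',out[:,:,::-1])
E
```

```text
cur [ 0.5533 -0.1136  0.1069  1.2846]
[ 0.549 -0.113  0.106  1.284] tool mm [-0.2 -4.2] 0.9 turn 0.0 dist 4
[ 8.65582406 13.26908835 -3.20519761]
```

View pics/w2.png

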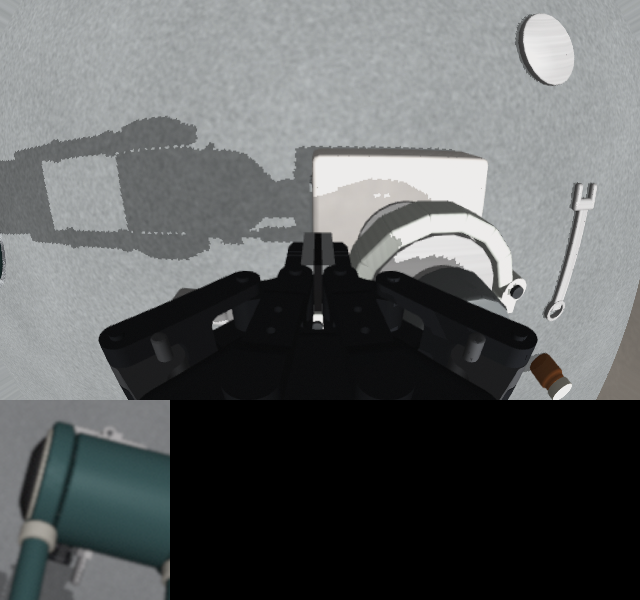

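The pose matches theta = 0 and the 16 N reaction is along the push, so the ring is on its stop. Next I back off, rise and go to the bolt.

Emit:
servo_tool(
  series=[
    [255,[3,0,0],0],
    [255,[9,0,0],0],
    [255,[10,0,0],0],
    [255,[0,0,-15],0],
    [255,[0,0,-25],0],
    [255,[0,0,-25],0],
    [255,[0,0,-10],0],
    [255,[0,0,0],0],
  ],
)

```text
t: 7.25
ee_pos: [0.5569, -0.096, 0.1826]
eef_rot: [0.801, 0.599, 0.001, 0.001]
contact_force: [0.0, -1.0, -0.4]
finger_gap: -0.0001
grasp_force: 0.0
```

```bash
python3 - <<'E'
from plan import *
rows([boltpose(1.55,.016,.18),boltpose(1.55,.016,.106)]);print(telemetry.get_obs()['contact_force'])
E
```

```text
cur [ 0.5569 -0.096   0.1826  1.2849]
[ 0.466 -0.158  0.18   1.263] tool mm [-85.6 -69.5] 2.6 turn 1.3 dist 110
[ 0.466 -0.158  0.106  1.263] tool mm [ 0. -0.] 74.0 turn -0.0 dist 74
[ 0.02226799 -0.987715   -0.43592138]
```

Emit:
servo_tool(
  series=[
    [255,[-10,-20,0],0],
    [255,[-25,-25,0],0.6],
    [255,[-30,-25,0],0.7],
    [255,[-21,0,0],0],
    [255,[0,0,0],0],
    [255,[0,0,0],0],
    [255,[0,0,0],0],
    [255,[0,0,0],0],
  ],
)

```text
t: 8.25
ee_pos: [0.4644, -0.1574, 0.1811]
eef_rot: [0.807, 0.59, -0.0, -0.0]
contact_force: [-0.4, -0.1, -0.4]
finger_gap: 0.0001
grasp_force: 0.0
```

```bash
python3 - <<'E'
from plan import *
import cv2
a=cams.capture('wrist');b=cams.capture('scene')[130:260,210:370]
out=np.zeros((600,640,3),np.uint8);out[:400]=a;out[400:600,:246]=cv2.resize(b,(246,200),interpolation=cv2.INTER_CUBIC)
t=cams.capture('top')[145:275,335:445];out[400:600,260:429]=cv2.resize(t,(169,200),interpolation=cv2.INTER_CUBIC)
cv2.imwrite('pics/w3.png',out[:,:,::-1])
rows([boltpose(1.55,.016,.18),boltpose(1.55,.016,.106)])
E
```

```text
cur [ 0.4644 -0.1576  0.1813  1.2629]
[ 0.466 -0.158  0.18   1.263] tool mm [-0.2  1.9] 1.3 turn -0.0 dist 2
[ 0.466 -0.158  0.106  1.263] tool mm [ 0. -0.] 74.0 turn -0.0 dist 74
```

View pics/w3.png

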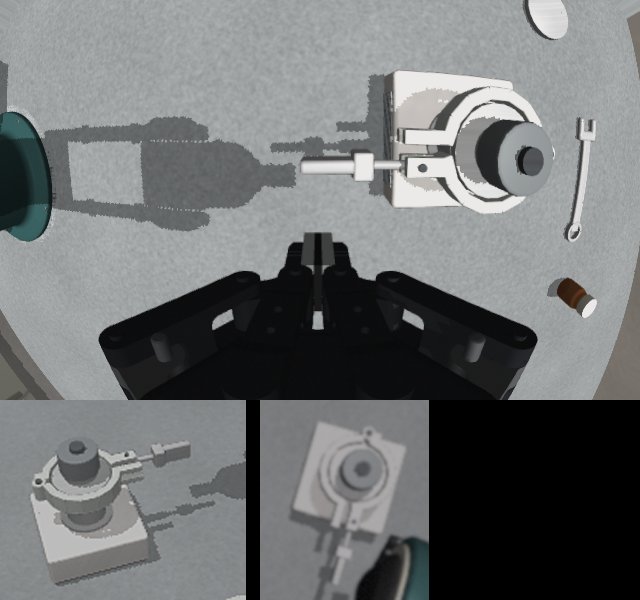

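The ring is shut, with its lug at (427,135) parallel to the fixed one. The bolt wing is at (300–353,166) and the fingers are on its outer side. I'll descend.

Emit:
servo_tool(
  series=[
    [255,[0,2,10],0],
    [255,[0,0,20],0],
    [255,[0,0,25],0],
    [255,[0,0,15],0],
    [255,[0,0,5],0],
    [255,[0,0,0],0],
    [255,[0,0,0],0],
    [255,[0,0,0],0],
  ],
)

```text
t: 9.4
ee_pos: [0.4667, -0.1588, 0.1072]
eef_rot: [0.807, 0.59, 0.0, 0.001]
contact_force: [0.3, 0.2, -0.6]
finger_gap: 0.0001
grasp_force: 0.0
```

```bash
python3 - <<'E'
from plan import *
rows([boltpose(t,g,.106) for t,g in((1.55,.016),(1.55,.0),(1.39,0),(1.23,0),(.1,0),(0,0))]);print(telemetry.get_obs()['contact_force'])
E
```

```text
cur [ 0.4667 -0.1588  0.1072  1.2623]
[ 0.466 -0.158  0.106  1.263] tool mm [ 0.2 -0.7] 1.2 turn -0.0 dist 1
[ 0.471 -0.143  0.106  1.263] tool mm [16.  0.] -0.0 turn -0.0 dist 16
[ 0.473 -0.132  0.106  1.103] tool mm [11.4 -1.7] -0.0 turn 9.2 dist 11
[ 0.476 -0.121  0.106  0.943] tool mm [11.4 -1.7] -0.0 turn 9.2 dist 11
[ 0.54  -0.077  0.106 -0.187] tool mm [72.5 25.7] -0.0 turn 64.7 dist 77
[ 0.547 -0.077  0.106 -0.287] tool mm [ 7.1 -1.2] -0.0 turn 5.7 dist 7
[ 0.3147599   0.15424401 -0.64680492]
```

Emit:
servo_tool(
  series=[
    [255,[8,0,0],0],
    [255,[8,0,0],0],
    [255,[7.1,-1.2,0],5.7],
    [255,[7.1,-1.2,0],5.7],
    [255,[7.1,-1.2,0],5.7],
    [255,[7.1,-1.2,0],5.7],
    [255,[7.1,-1.2,0],5.7],
    [255,[7.1,-1.2,0],5.7],
  ],
)

```text
t: 10.4
ee_pos: [0.4872, -0.1034, 0.1064]
eef_rot: [0.946, 0.325, -0.0, 0.0]
contact_force: [-1.1, -1.4, -0.2]
finger_gap: 0.0001
grasp_force: 0.6
```

```bash
python3 - <<'E'
from plan import *
rows([boltpose(t,0,.106) for t in(1.05,.95,.85,.4)]);print(telemetry.get_obs()['contact_force'])
E
```

```text
cur [ 0.4872 -0.1034  0.1064  0.6628]
[ 0.483 -0.11   0.106  0.763] tool mm [-7.5  2.1] 0.4 turn -5.7 dist 8
[ 0.487 -0.104  0.106  0.663] tool mm [ 7.1 -1.2] -0.0 turn 5.7 dist 7
[ 0.492 -0.099  0.106  0.563] tool mm [ 7.1 -1.2] -0.0 turn 5.7 dist 7
[ 0.519 -0.081  0.106  0.113] tool mm [32.  0.] -0.0 turn 25.8 dist 32
[-1.07026233 -1.44512241 -0.22491887]
```

Tracking is on the arc, so I continue to about 0.05.

Emit:
servo_tool(
  series=[
    [255,[7.1,-1.2,0],5.7],
    [255,[7.1,-1.2,0],5.7],
    [255,[7.1,-1.2,0],5.7],
    [255,[7.1,-1.2,0],5.7],
    [255,[7.1,-1.2,0],5.7],
    [255,[7.1,-1.2,0],5.7],
    [255,[7.1,-1.2,0],5.7],
    [255,[0,0,0],0],
  ],
)

```text
t: 11.4
ee_pos: [0.5299, -0.0781, 0.1063]
eef_rot: [1.0, -0.015, 0.0, -0.0]
contact_force: [0.2, -1.0, -0.3]
finger_gap: 0.0002
grasp_force: 0.0
```

```bash
python3 - <<'E'
from plan import *
rows([boltpose(t,0,.106) for t in(.1,0)]);print(telemetry.get_obs()['contact_force'])
E
```

```text
cur [ 0.5299 -0.0781  0.1063 -0.0292]
[ 0.54  -0.077  0.106 -0.187] tool mm [ 9.9 -1. ] 0.3 turn 9.0 dist 10
[ 0.547 -0.077  0.106 -0.287] tool mm [ 7.1 -1.2] -0.0 turn 5.7 dist 7
[ 0.1517828  -1.04788388 -0.34009591]
```

Emit:
servo_tool(
  series=[
    [255,[5,-0.5,0],4.5],
    [255,[5,-0.5,0],4.5],
    [255,[3.5,-0.6,0],3],
    [255,[3,-0.6,0],2.5],
    [255,[1,0,0],0],
    [255,[1,0,0],0],
    [255,[0,0,0],0],
    [255,[0,0,0],0],
  ],
)

```text
t: 12.4
ee_pos: [0.5464, -0.0782, 0.1059]
eef_rot: [0.99, -0.141, -0.002, -0.001]
contact_force: [-5.7, 3.7, 3.0]
finger_gap: 0.0
grasp_force: 2.9
```

```bash
python3 - <<'E'
from plan import *
rows([boltpose(0,0,.106)]);print(telemetry.get_obs()['contact_force'])
E
```

```text
cur [ 0.5464 -0.0782  0.1059 -0.2825]
[ 0.547 -0.077  0.106 -0.287] tool mm [ 0.4 -0.9] -0.1 turn 0.3 dist 1
[-5.74470291  3.71452963  3.03304371]
```

Emit:
servo_tool(
  series=[
    [255,[1,0,0],0],
    [255,[0,0,0],0],
    [255,[0,0,0],0],
    [255,[-4,0,0],0],
    [255,[-10,0,0],0],
    [255,[-20,0,0],0],
    [255,[-20,0,-10],0],
    [255,[-10,0,-20],0],
  ],
)

```text
t: 13.4
ee_pos: [0.4854, -0.0612, 0.1354]
eef_rot: [0.99, -0.141, -0.001, 0.0]
contact_force: [0.8, 0.0, -0.2]
finger_gap: -0.0001
grasp_force: 0.0
```

Emit:
servo_tool(
  series=[
    [255,[-20,0,-30],0],
    [255,[-20,0,-30],0],
    [255,[-20,10,-20],0],
    [255,[0,40,0],0],
    [255,[0,40,0],0],
    [255,[0,40,0],0],
    [255,[0,20,0],0],
    [255,[0,0,0],0],
  ],
)

```text
t: 14.4
ee_pos: [0.3876, -0.1897, 0.2163]
eef_rot: [0.99, -0.143, 0.0, 0.0]
contact_force: [-0.4, 0.4, 0.3]
finger_gap: 0.0003
grasp_force: 0.0
```

```bash
python3 - <<'E'
from plan import *
import cv2
a=cams.capture('scene')[110:290,190:430];t=cams.capture('top')[145:275,335:445]
out=np.zeros((450,800,3),np.uint8);out[:360,:480]=cv2.resize(a,(480,360),interpolation=cv2.INTER_CUBIC);out[:378,480:800]=cv2.resize(t,(320,378),interpolation=cv2.INTER_CUBIC)
cv2.imwrite('pics/end.png',out[:,:,::-1]);o=telemetry.get_obs();print(o['t'],o['contact_force'])
E
```

```text
14.5 [0.58945069 0.35964603 0.04511037]
```

View pics/end.png

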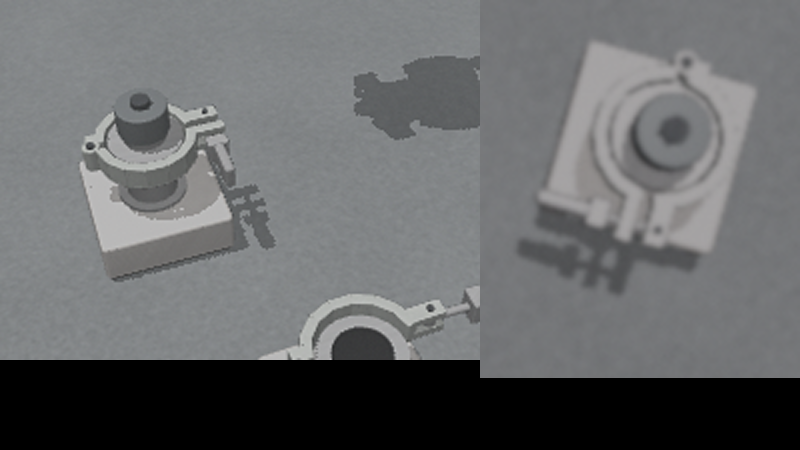

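The ring is shut and the bolt lies through the lug's slot: nut at (598,211) and wing at (562,202) in the top crop. The empty port's clamp is where it was and the arm is clear, so I hand in.

```bash
python3 -c "
from bench import robot;print(robot.job_done())"
```

```text
the job is handed in; nothing more can be done
None
```

The gauge-head port's ring is shut and its bolt is latched in the lug's slot; the empty port's clamp was left alone, and I handed the job in at about 14.5 s, with no verdict returned.

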